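# Set a circuit board under the needle with a worn screw slide

## Task

Use the handwheel to bring the big square chip of the clamped circuit board under the tip of the fixed needle, to within about 2 mm along the slide. The screw is worn and has much backlash: first wind the chip about 5 mm past the needle towards the handwheel, then come back clockwise so that the last movement is away from the handwheel and the slack is taken up on that side, and let go. Wind gently by the handle, with no more than about 15 N of sideways push on it, and do not touch the carriage or upset the other things on the bench.

Things in the scene. Friction and masses are not known exactly. Their poses are not given: they have to be found in the camera images.
- slide_base: The fixed dark steel slide unit, base plate 170 x 420 x 12 mm (its x by its y). Origin at the centre of its underside; its y axis is the direction of the slide. At its -y end a handwheel on an upright axis: one turn moves the nut 12 mm, clockwise seen from above away from the handwheel (+y), counter-clockwise towards it, without end stops; about 1 N at the handle in the play, 2.5 N when driving.
- carriage: Aluminium carriage (130 x 110 x 10 mm plate, top 52 mm above the bench) with the circuit board; slides along slide_base's y, up to 60 mm either way. Driven by the screw only and stiff (about 24 N of friction), so it stays where it is left. Origin on the slide's centre line under the board's middle, 30 mm above the bench; axes parallel to slide_base's. Do not touch it.
- chip (a point): Centre of the top face of the big black square chip (24 x 24 mm, silvery square in its middle) at the middle of the board on the carriage, 60 mm above the bench.
- needle (a point): Tip of the fixed steel needle that slants down over the board from its stand's arm (which lies 40 mm farther from the handwheel), 66 mm above the bench (6 mm over the chip), on the slide's centre line; axes as slide_base's. The stand is fixed behind the slide (+x side), 127 mm high. The chip starts 5 to 16 mm from it along the slide, on the side away from the handwheel.
- tongue (a point): Top of the brass tongue (10 mm wide) of the screw's nut, between two aluminium lugs at the carriage's robot-side edge, with 2.5 mm of play either side (5 mm of backlash in all). In the carriage's axes its y is 0 in mid-play, +2.5 mm when it pushes the carriage away from the handwheel, -2.5 mm when it pulls it towards the handwheel. It starts within 1.7 mm of mid-play.
- handle_grip (a point): Middle of the handwheel's upright black handle: a round peg 16 mm across and 36 mm tall (90 to 126 mm above the bench), free all round from above. It spins freely on its own upright pin, so a gripper holding it from above need not turn while winding. The wheel lies under it: 86 mm across, its top 86 mm above the bench, hub 26 mm across up to 92 mm.
- screwdriver: Bystander: red screwdriver, 170 mm long, lying before the slide.
- screw_tray: Bystander: grey parts tray 70 x 90 x 22 mm before the slide.
- fan: Bystander: black case fan 80 x 80 x 25 mm.
- tape: Bystander: roll of tape, 90 mm across, 24 mm high, lying flat.
- spirit: Bystander: white bottle, 64 mm across, 170 mm high.
- memory: Bystander: memory module 133 x 31 x 4 mm, lying flat.
- heatsink: Bystander: finned aluminium block 60 x 60 x 30 mm.
- handle_rest (a point): Where the middle of the handle stands on the wheel when unloaded; turns with the wheel, its x axis pointing away from the wheel's axis. The handle is clamped in a slot 28 to 36 mm from that axis (differs each time, so feel out the circle). Its bush is stiff: every 7.5 N of side load shifts the handle 1 mm off this point, in the load's direction; over 2 mm (15 N) is never allowed.
There are look-alikes about, which are no part of the job. Leave any red or yellow look-alike of the part that bears needle alone.

How it is judged:
On the way:
1. the chip's centre has been wound at least 3 mm past the needle, towards the handwheel (y of chip in the frame of needle below -0.003 m), for 0.05 s.
At the end, for the whole second after the job is handed in: The chip's centre is within 2 mm of the needle along the slide, at rest, with the nut's tongue at the carriage's lug on the side away from the handwheel (more than 1.5 mm beyond mid-play), so that the slack is taken up (y of chip in the frame of needle between -0.002 and 0.002 m and y of tongue in the frame of carriage above 0.0015 m and linear speed of carriage below 0.002 m/s); the robot touches nothing.
It fails at once if the carriage or its board is touched by the robot (contact force between carriage and the fingers above 0.5 N or contact force between carriage and the arm above 0.5 N).
It fails at once if the handle is forced over sideways on its pin by more than 2 mm (15 N) (horizontal distance between handle_grip and handle_rest above 0.002 m).
It fails at once if a bystander is moved by more than 20 mm (distance of any of screwdriver, screw_tray, fan, tape, spirit, memory, heatsink from where it was at the start of the episode above 0.02 m).
It also fails if it takes over 67 s, if anything falls off the work surface, if the arm or the gripper's body presses on something with over 40 N, if the wrist force passes 120 N, or if a joint passes its speed limit or range.

## Robot

A 6-joint arm with a two-finger parallel gripper is mounted at the origin on the work surface. World frame = base frame: x ahead of the robot, y to its left, z up, the work surface at z = 0. Lengths are in m, angles in rad, forces in N, time in s.
With the tool pointing down it reaches from about 0.3 to 0.775 m from the base axis. Payload 14.6 kg.
Tool frame: the origin (TCP) lies on the centre line of the jaws, within the pads' length; the fingertips stand 19 mm ahead of it and the grasp point (between the pads) is the TCP; y points along the fingers, x is the direction in which the jaws open and shut, and the axes are right-handed (so a half turn about y gives the same grasp; the last joint's range is limited). The gripper opens to 94 mm and grips with 3 to 60 N. Pads are 16 mm wide; open, the fingers measure 119 mm over their backs; the gripper's body (75 mm by 177 mm) begins 78 mm behind the grasp point.
Start: joints at [1.224, 0.3, 1.521, -0, 1.321, -0.067], TCP at [0.152, 0.529, 0.224] pointing down, gripper open.
Joint ranges: [-3.03, 3.03], [-0.79, 2.21], [0.23, 2.52], [-1.04, 4.18], [0, 3.07], [-2.55, 2.55]. Speed limits (rad/s): [2.22, 2.22, 2.57, 3.14, 3.14, 3.14].

## Interface

Orientations are given as [roll, pitch, yaw] about the fixed x, y, z axes, in that order (R = Rz(yaw) Ry(pitch) Rx(roll)).
In Python, from station import ctrl, optics gives the robot as it stands.
- The arm moves only by the tool jog_arm, never from a script. Its argument "targets" is a list of rows, each a list of 3 entries, a list of its own where there are three numbers: the finger opening in cm, from 0 to 9.4, then the shift along the tool's x, y, z in cm, then the turn about the tool's y in rad. A call has 1 to 10 rows; each row is the pose to reach, as a shift and turn from the pose commanded when the call began, along the tool's axes at that moment; what a row does not reach only later rows make up. A row lasts 1/10 s, in which the tool goes at most 50 mm and 8.59 degrees, less where a joint would pass 70% of its speed; a pose out of reach is approached as far as the arm can. A call with a gripper value outside its range is refused whole. The fingers move at their own pace and stop on an object; "grip_force" is the grip in N (left out, the last holds). Time passes only in rows, so rows that repeat a pose let the fingers close. It gives the time, the measured TCP pose, the force and the opening at its end, in the units of the state.
- ctrl.get_obs(): the state, without advancing time (a new reading comes with each control period).
- optics.camera(name): name is "scene" or "top" or "wrist"; returns a dict with "img" (480x640x3 uint8, red, green, blue), "range_z" (480x640 float32, m along the optical axis (not along the pixel's ray), 0 where there is no reading), "camera_matrix" (3x3 intrinsics, pixels), "world_to_cam" (4x4, takes a point from world to camera coordinates); the wrist camera has in their place "mount" (4x4, takes a point from camera to tool coordinates, whose origin is the TCP and whose axes are the tool frame's). Camera axes: x right, y up, looking along -z (the intrinsics and any distortion apply to the point x, -y, -z); pixel columns grow to the right and rows downward; lengths in m; the calibration is good to about 2 mm. The wrist camera is an equidistant fisheye: a pixel r from the principal point sees the ray r / f radians off the axis. A picture is of the moment at which its call begins: read the wrist's pose just before it.
- ctrl.hand_in(): hands the job in, once; it reports no verdict.
The state is a dict: "time_s": time; "qpos": joint angles; "joint_vel": joint speeds; "tau": joint torques, N m; "ee_pos": TCP position; "eef_rot": TCP orientation; "force": force on the tool from outside, world axes, zero at the start; "moment": the same for the moment, N m; "grip_width": finger opening in m.
Only numpy, scipy, OpenCV 4.12 (cv2) and the standard library are available. Lean on these libraries where they do the work, as an engineer would, in place of code of your own. Each camera call takes 0.05 s, during which the arm holds its last target. There are 200 camera calls.

## Working session

There is one attempt and no reset: what is moved stays moved. The work goes in short steps, Python scripts to look and compute and a tool call to move; the robot and the scene stay as the last step left them, time stands still between calls to the robot, and variables do not carry over. Pictures are saved under pics/ and viewed, about 8 in all and at most 12, crops included, and the job is handed in when it is done.

Besides the shell and the picture viewer there is one more tool, called after "Call:" by a JSON object that holds its "op" and its "data". jog_arm: Moves the arm, as the interface text tells. Its arguments: {"type":"object","properties":{"targets":{"type":"array","items":{"type":"array"}},"grip_force":{"type":"number"}},"required":["targets"]}

```bash
mkdir -p pics; ls
python3 - <<'E'
from station import ctrl, optics
import cv2,pickle
o=ctrl.get_obs();print(o)
d={n:optics.camera(n) for n in("scene","top")}
pickle.dump(d,open("c0.pkl","wb"))
for n in d: cv2.imwrite(f"pics/{n}0.png",d[n]["img"][...,::-1]);print(d[n]["camera_matrix"],d[n]["world_to_cam"],d[n].keys())
E
```

```text
pics
{'time_s': 0.0, 'qpos': array([ 1.22436406e+00,  3.00462112e-01,  1.52157651e+00,  2.71790586e-05,
        1.32072550e+00, -6.66051449e-02]), 'joint_vel': array([-0.00018988, -0.00025648, -0.00092142,  0.00125443, -0.00070754,
        0.00031801]), 'tau': array([ 1.04233102e-03, -5.31808162e+01, -3.52736378e+01,  7.08569144e-02,
        2.43532076e-02, -1.02322247e-04]), 'ee_pos': array([0.15181989, 0.52837573, 0.22389319]), 'eef_rot': array([-1.57069209e+00,  1.16711458e-03,  1.29096252e+00]), 'force': array([ 0.00259503,  0.62589448, -0.20510987]), 'moment': array([0.04059391, 0.03081685, 0.01814144]), 'grip_width': 0.0942376455040844}
[[439.54462344   0.         326.32648192]
 [  0.         439.54462344 251.21018017]
 [  0.           0.           1.        ]] [[ 0.8929759   0.44989065 -0.01387243 -0.56509816]
 [-0.28537676  0.58973252  0.75549696  0.09245361]
 [ 0.34807204 -0.67068171  0.65500527 -1.17274959]
 [ 0.          0.          0.          1.        ]] dict_keys(['img', 'range_z', 'camera_matrix', 'world_to_cam'])
[[452.49814994   0.         319.2870573 ]
 [  0.         452.49814994 239.64394252]
 [  0.           0.           1.        ]] [[-0.02522257 -0.99964736 -0.00830576  0.0662993 ]
 [ 0.99631352 -0.02581818  0.08180946 -0.59843797]
 [-0.08199505 -0.0062117   0.99661338 -1.1243379 ]
 [ 0.          0.          0.          1.        ]] dict_keys(['img', 'range_z', 'camera_matrix', 'world_to_cam'])
```

View pics/top0.png

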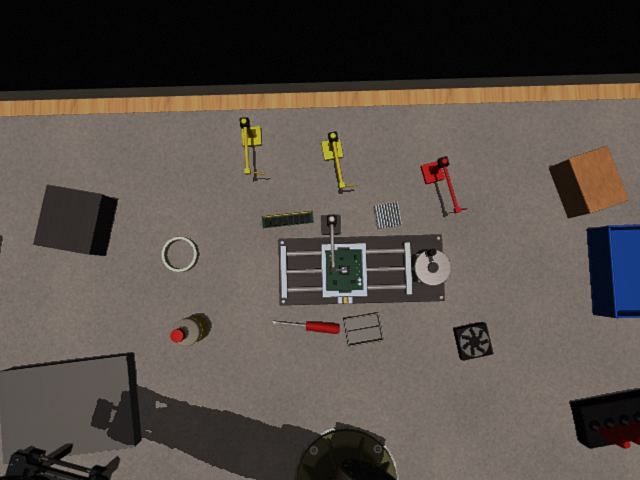

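View pics/scene0.png

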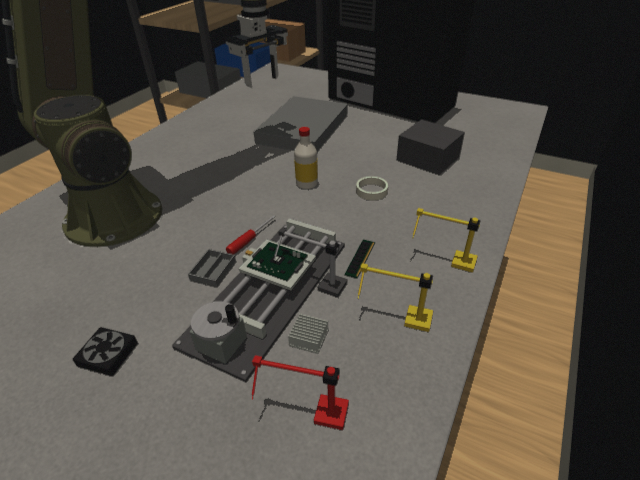

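The top view shows the slide unit at px (280–445, 235–305), with the handwheel at (432,267) and its black handle near (431,253). The dark needle stand is at (331,223). Look-alikes are the yellow stands at (250,135) and (332,148) and the red one at (437,170). The dark stand is the one that fits: it stands directly behind the slide and its arm reaches over the board. I'll confirm that in an enlarged crop.

```bash
cat > h.py <<'E'
import numpy as np,cv2,pickle
def ray(d,u,v):
    K=d["camera_matrix"];T=d["world_to_cam"]
    r=np.array([(u-K[0,2])/K[0,0],-(v-K[1,2])/K[1,1],-1.])
    return -T[:3,:3].T@T[:3,3], T[:3,:3].T@r
def at_z(d,u,v,z):
    c,r=ray(d,u,v); return c+r*(z-c[2])/r[2]
def at_depth(d,u,v):
    c,r=ray(d,u,v); return c+r*d["range_z"][int(v),int(u)]
def proj(d,p):
    T=d["world_to_cam"];K=d["camera_matrix"];q=T[:3,:3]@p+T[:3,3]
    return K[0,0]*q[0]/-q[2]+K[0,2], K[1,1]*-q[1]/-q[2]+K[1,2]
E
python3 - <<'E'
from h import *
d=pickle.load(open("c0.pkl","rb"))
t=d["top"]["img"][225:310,315:455][...,::-1]
s=d["scene"]["img"][220:380,170:350][...,::-1]
a=cv2.resize(t,None,fx=5.5,fy=5.5,interpolation=cv2.INTER_CUBIC)
cv2.imwrite("pics/tc.png",a)
cv2.imwrite("pics/sc.png",cv2.resize(s,None,fx=3.75,fy=3.75,interpolation=cv2.INTER_CUBIC))
D=d["top"]
for u,v in[(431,253),(431,256),(432,267),(442,270),(344,270),(331,220)]:print(u,v,at_depth(D,u,v).round(4))
for u,v,n in[(280,240,'a'),(442,236,'b'),(445,302,'c'),(281,304,'d')]:print(at_z(D,u,v,.012).round(4))
E
```

```text
431 253 [ 0.5539 -0.2057  0.1286]
431 256 [ 0.5488 -0.2158  0.085 ]
432 267 [ 0.5224 -0.2158  0.0898]
442 270 [ 0.5147 -0.2398  0.0874]
344 270 [ 0.5206 -0.0066  0.0857]
331 220 [0.6368 0.022  0.1252]
[0.6027 0.152  0.012 ]
[ 0.6022 -0.2637  0.012 ]
[ 0.4343 -0.2633  0.012 ]
[0.4395 0.1524 0.012 ]
```

View pics/tc.png

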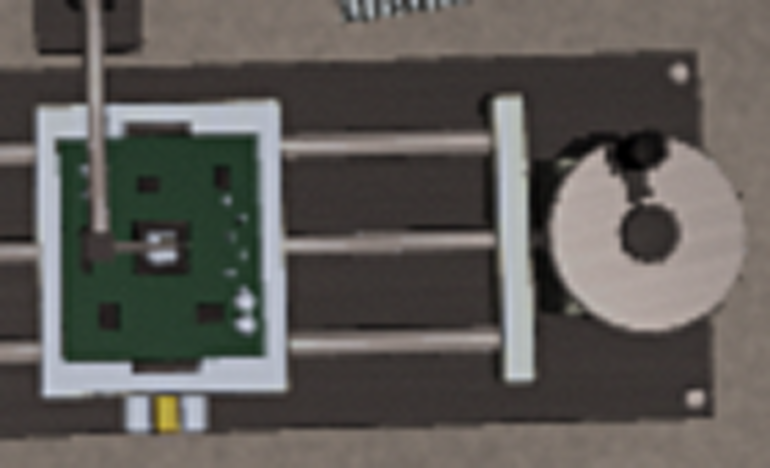

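Run:
```python
from h import *
d=pickle.load(open("c0.pkl","rb"));D=d["top"]
f=lambda u,v,z:at_z(D,315+(u+.5)/5.5-.5,225+(v+.5)/5.5-.5,z)
P=dict(s1=(680,72,.012),s2=(695,398,.012),hub=(650,232,.092),rim=(647.5,233.5,.086),hand=(640,152,.126),chip=(163,246,.06),tip=(183,244,.066),knee=(97,245,.12))
for k,a in P.items():print(k,f(*a).round(4))
p=D["range_z"]
l=at_z(D,284.5,243,.012);print(l)
```

```text
s1 [ 0.5981 -0.2538  0.012 ]
s2 [ 0.4472 -0.2537  0.012 ]
hub [ 0.5228 -0.2171  0.092 ]
rim [ 0.5223 -0.2175  0.086 ]
hand [ 0.5558 -0.2062  0.126 ]
chip [ 0.5226 -0.0084  0.06  ]
tip [ 0.5232 -0.017   0.066 ]
knee [0.5228 0.0222 0.12  ]
[0.59465973 0.14058319 0.012     ]
```

Call:
{"op": "jog_arm", "data": {"targets": [[5, [-59.4, 0, -59.1], -0.28], [5, [-59.4, 0, -59.1], -0.28], [5, [-59.4, 0, -59.1], -0.28], [5, [-59.4, 0, -59.1], -0.28], [5, [-59.4, 0, -59.1], -0.28], [5, [-59.4, 0, -59.1], -0.28], [5, [-59.4, 0, -59.1], -0.28], [5, [-59.4, 0, -59.1], -0.28], [5, [-59.4, 0, -59.1], -0.28], [5, [-59.4, 0, -59.1], -0.28]]}}

```text
time_s: 1.1
ee_pos: [0.3931, 0.0891, 0.2245]
eef_rot: [-1.571, -0.0, 1.571]
force: [0.6, 1.0, 0.2]
grip_width: 0.0499
```

Call:
{"op": "jog_arm", "data": {"targets": [[5, [-29.5, 0, -16.3], 0], [5, [-29.5, 0, -16.3], 0], [5, [-29.5, 0, -16.3], 0], [5, [-29.5, 0, -16.3], 0], [5, [-29.5, 0, -16.3], 0], [5, [-29.5, 0, -16.3], 0], [5, [-29.5, 0, -16.3], 0], [5, [-29.5, 0, -16.3], 0], [5, [-29.5, 0, -16.3], 0], [5, [-29.5, 0, -16.3], 0]]}}

```text
time_s: 2.1
ee_pos: [0.5554, -0.203, 0.2244]
eef_rot: [-1.57, -0.0, 1.572]
force: [-0.9, 1.3, 0.0]
grip_width: 0.0498
```

```bash
cat >> h.py <<'E'
from scipy.spatial.transform import Rotation as Ro
def wsnap(fn):
    from station import ctrl,optics
    o=ctrl.get_obs();w=optics.camera("wrist");w["obs"]=o;pickle.dump(w,open(fn,"wb"));return w
def wray(w,u,v):
    K=w["camera_matrix"];M=w["mount"];o=w["obs"]
    a=np.array([(u-K[0,2])/K[0,0],-(v-K[1,2])/K[1,1]]);t=np.hypot(*a)
    r=np.array([*(a/t*np.sin(t)),-np.cos(t)]) if t>1e-9 else np.array([0,0,-1.])
    R=Ro.from_euler("xyz",o["eef_rot"]).as_matrix()
    return o["ee_pos"]+R@M[:3,3],R@M[:3,:3]@r
def wat(w,u,v,z):
    c,r=wray(w,u,v);return c+r*(z-c[2])/r[2]
E
python3 - <<'E'
from h import *
w=wsnap("w1.pkl");print(w["obs"]["ee_pos"],w["camera_matrix"],w["mount"])
cv2.imwrite("pics/w1.png",w["img"][...,::-1])
E
```

```text
[ 0.55541432 -0.20296591  0.22441651] [[371.64829954   0.         314.52543855]
 [  0.         371.64829954 235.21401898]
 [  0.           0.           1.        ]] [[ 9.99998877e-01 -3.25303388e-04  1.46271632e-03 -6.16642154e-04]
 [ 1.49658148e-03  2.65593304e-01 -9.64083999e-01 -1.60592727e-01]
 [-7.48678690e-05  9.64085106e-01  2.65593493e-01  7.82574875e-02]
 [ 0.00000000e+00  0.00000000e+00  0.00000000e+00  1.00000000e+00]]
```

View pics/w1.png

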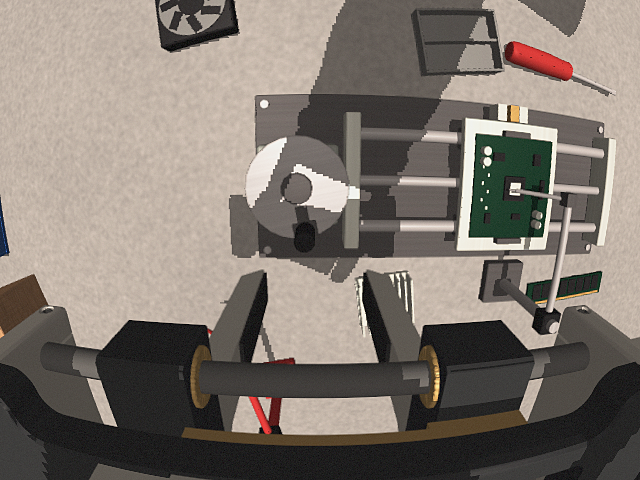

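Run:
```python
from h import *
w=pickle.load(open("w1.pkl","rb"));im=w["img"][...,::-1]
a=cv2.resize(im[160:260,270:340],None,fx=5,fy=5,interpolation=cv2.INTER_CUBIC)
b=cv2.resize(im[165:215,490:580],None,fx=5,fy=5,interpolation=cv2.INTER_CUBIC)
c=cv2.resize(im[95:125,490:540],None,fx=5,fy=5,interpolation=cv2.INTER_CUBIC)
o=np.zeros((500,800,3),np.uint8);o[:,:350]=a;o[:250,350:800]=b;o[260:410,350:600]=c
cv2.imwrite("pics/w1c.png",o)
for n,u,v,z in[("hub",298,188,.092),("hand",305,232,.126)]:print(n,wat(w,u,v,z))
```

```text
hub [ 0.51893117 -0.21715589  0.092     ]
hand [ 0.546086   -0.21082888  0.126     ]
```

View pics/w1c.png

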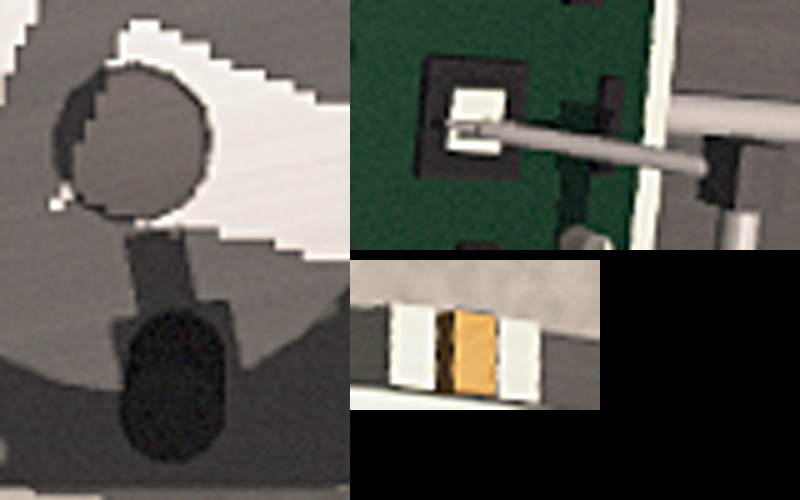

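Run:
```python
from h import *
w=pickle.load(open("w1.pkl","rb"))
g=lambda cx,cy,x0,y0:(x0+(cx+.5)/5-.5,y0+(cy+.5)/5-.5)
for n,cx,cy,x0,y0,z in[("hub",131,142,270,160,.092),("hand",173,412,270,160,.126),("chip",476-350,121,490,165,.06),("chip2",472-350,120,490,165,.06),("tip",445-350,128,490,165,.066),("tipb",455-350,128,490,165,.066),
 ("lugL",390-350,45,490,95,.052),("lugR",540-350,60,490,95,.052),("tonL",455-350,50,490,95,.052),("tonR",496-350,55,490,95,.052)]:
  u,v=g(cx,cy,x0,y0);print(n,(round(u,1),round(v,1)),wat(w,u,v,z).round(4))
```

```text
hub (295.8, 188.0) [ 0.5189 -0.2189  0.092 ]
hand (304.2, 242.0) [ 0.5536 -0.2115  0.126 ]
chip (514.8, 188.8) [ 0.5195 -0.0089  0.06  ]
chip2 (514.0, 188.6) [ 0.5194 -0.0099  0.06  ]
tip (508.6, 190.2) [ 0.5204 -0.0195  0.066 ]
tipb (510.6, 190.2) [ 0.5203 -0.0172  0.066 ]
lugL (497.6, 103.6) [ 0.4382 -0.0291  0.052 ]
lugR (527.6, 106.6) [0.437  0.0061 0.052 ]
tonL (510.6, 104.6) [ 0.4374 -0.0142  0.052 ]
tonR (518.8, 105.6) [ 0.4373 -0.0046  0.052 ]
```

Call:
{"op": "jog_arm", "data": {"targets": [[5, [-0.5, 3, 0.1], 0], [5, [-0.5, 6, 0.1], 0], [5, [-0.5, 9, 0.1], 0], [5, [-0.5, 11, 0.1], 0], [5, [-0.5, 11, 0.1], 0], [5, [-0.5, 11, 0.1], 0]], "grip_force": 5}}

```text
time_s: 2.75
ee_pos: [0.555, -0.2083, 0.1156]
eef_rot: [-1.572, 0.0, 1.572]
force: [-0.4, -0.6, 0.3]
grip_width: 0.0504
```

Run:
```python
from h import *
w=wsnap("w2.pkl");o=w["obs"];print(o["ee_pos"],o["eef_rot"],o["force"])
cv2.imwrite("pics/w2.png",cv2.resize(w["img"][200:480,160:480],None,fx=2.4,fy=2,)[...,::-1])
```

```text
[ 0.55497396 -0.2083426   0.11556597] [-1.57158925e+00  3.51357676e-04  1.57178774e+00] [-0.38763498 -0.64794348  0.32363301]
```

View pics/w2.png

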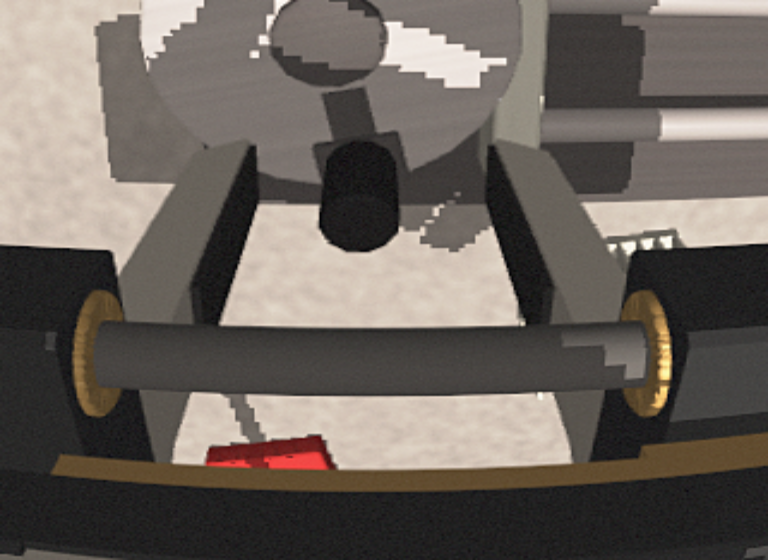

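Run:
```python
from h import *
w=pickle.load(open("w2.pkl","rb"))
print(wat(w,160+359/2.4,200+211/2,.126),wat(w,160+328/2.4,200+38/2,.092))
```

```text
[ 0.55072544 -0.21140312  0.126     ] [ 0.51892245 -0.21836415  0.092     ]
```

Call:
{"op": "jog_arm", "data": {"targets": [[3, [-0.25, 0.15, 0.25], 0], [1.0, [-0.25, 0.15, 0.25], 0], [1.0, [-0.25, 0.15, 0.25], 0], [1.0, [-0.25, 0.15, 0.25], 0], [1.0, [-0.25, 0.15, 0.25], 0], [1.0, [-0.25, 0.15, 0.25], 0], [1.0, [-0.25, 0.15, 0.25], 0], [1.0, [-0.25, 0.15, 0.25], 0]], "grip_force": 5}}

```text
time_s: 3.6
ee_pos: [0.5523, -0.2114, 0.1131]
eef_rot: [-1.571, 0.0, 1.571]
force: [0.0, -0.3, 1.6]
grip_width: 0.0159
```

```bash
cat > arc.py <<'E'
import sys,numpy as np
# arc.py r_mm th0 step n : rows in cm from commanded pose at th0 on the circle
r,t0,s,n=map(float,sys.argv[1:5])
for i in range(1,int(n)+1):
    t=np.radians(t0+s*i);a=np.radians(t0)
    print(f"[{r/10*(np.sin(t)-np.sin(a)):.2f}, 0, {-r/10*(np.cos(t)-np.cos(a)):.2f}]",f"{t0+s*i:.1f}")
E
python3 arc.py 33.5 12.3 10 10
```

```text
[0.56, 0, 0.17] 22.3
[1.08, 0, 0.44] 32.3
[1.54, 0, 0.80] 42.3
[1.94, 0, 1.22] 52.3
[2.25, 0, 1.72] 62.3
[2.48, 0, 2.25] 72.3
[2.61, 0, 2.82] 82.3
[2.63, 0, 3.41] 92.3
[2.56, 0, 3.99] 102.3
[2.39, 0, 4.54] 112.3
```

Call:
{"op": "jog_arm", "data": {"targets": [[1.0, [0.28, 0, 0.08], 0], [1.0, [0.56, 0, 0.17], 0], [1.0, [0.82, 0, 0.3], 0], [1.0, [1.08, 0, 0.44], 0], [1.0, [1.08, 0, 0.44], 0]]}}

```text
time_s: 4.1
ee_pos: [0.5478, -0.2, 0.1131]
eef_rot: [-1.571, -0.0, 1.571]
force: [1.5, 1.6, 2.9]
grip_width: 0.0156
```

```bash
python3 arc.py 33.5 32.3 8 10
```

```text
[0.38, 0, 0.28] 40.3
[0.71, 0, 0.60] 48.3
[1.00, 0, 0.97] 56.3
[1.23, 0, 1.38] 64.3
[1.40, 0, 1.81] 72.3
[1.51, 0, 2.27] 80.3
[1.56, 0, 2.73] 88.3
[1.54, 0, 3.20] 96.3
[1.46, 0, 3.66] 104.3
[1.31, 0, 4.10] 112.3
```

Call:
{"op": "jog_arm", "data": {"targets": [[1.0, [0.38, 0, 0.28], 0], [1.0, [0.71, 0, 0.6], 0], [1.0, [1.0, 0, 0.97], 0], [1.0, [1.23, 0, 1.38], 0], [1.0, [1.4, 0, 1.81], 0], [1.0, [1.4, 0, 1.81], 0]]}}

```text
time_s: 4.7
ee_pos: [0.529, -0.1857, 0.113]
eef_rot: [-1.57, -0.001, 1.571]
force: [1.4, 6.6, 4.1]
grip_width: 0.0159
```

```bash
cat > arc.py <<'E'
import sys,numpy as np
# arc.py cx cy r(mm) x y(mm, now) th0 step n
cx,cy,r,x,y,t0,s,n=map(float,sys.argv[1:9])
for i in range(1,int(n)+1):
    t=np.radians(t0+s*i)
    print(f"[{(cy+r*np.sin(t)-y)/10:.2f}, 0, {-(cx+r*np.cos(t)-x)/10:.2f}]",f"{t0+s*i:.1f}")
E
python3 arc.py 518 -218.6 35.2 529 -185.7 72 8 10
```

```text
[0.18, 0, 0.49] 80.0
[0.23, 0, 0.98] 88.0
[0.21, 0, 1.47] 96.0
[0.13, 0, 1.95] 104.0
[-0.03, 0, 2.42] 112.0
[-0.24, 0, 2.86] 120.0
[-0.52, 0, 3.27] 128.0
[-0.84, 0, 3.63] 136.0
[-1.22, 0, 3.95] 144.0
[-1.64, 0, 4.21] 152.0
```

Call:
{"op": "jog_arm", "data": {"targets": [[1.0, [0.18, 0, 0.49], 0], [1.0, [0.23, 0, 0.98], 0], [1.0, [0.21, 0, 1.47], 0], [1.0, [0.13, 0, 1.95], 0], [1.0, [-0.03, 0, 2.42], 0], [1.0, [-0.24, 0, 2.86], 0], [1.0, [-0.24, 0, 2.86], 0]]}}

```text
time_s: 5.4
ee_pos: [0.4999, -0.1883, 0.1129]
eef_rot: [-1.569, -0.001, 1.571]
force: [-3.4, 5.7, 7.2]
grip_width: 0.0158
```

```bash
cat > fit.py <<'E'
import numpy as np
from scipy.optimize import least_squares
# TCP x,y mm, Fx,Fy
P=np.array([l.split() for l in open("pts.txt")],float)
h=P[:,:2]+P[:,2:]/7.5
s=least_squares(lambda p:np.hypot(*(h-p[:2]).T)-p[2],[518,-218,35])
print(s.x.round(2),s.fun.round(2),np.degrees(np.arctan2(*(h-s.x[:2]).T[::-1])).round(1))
E
cat > pts.txt <<'E'
552.3 -211.4 0 -.3
547.8 -200 1.5 1.6
529 -185.7 1.4 6.6
499.9 -188.3 -3.4 5.7
E
python3 fit.py
python3 arc.py 517.5 -218.2 35.7 499.9 -188.3 120 8 10
```

```text
[ 517.4  -218.4    35.68] [-0.08  0.14 -0.08  0.02] [ 11.3  31.3  70.7 120.2]
[-0.18, 0, 0.44] 128.0
[-0.51, 0, 0.81] 136.0
[-0.89, 0, 1.13] 144.0
[-1.31, 0, 1.39] 152.0
[-1.77, 0, 1.59] 160.0
[-2.25, 0, 1.73] 168.0
[-2.74, 0, 1.80] 176.0
[-3.24, 0, 1.80] 184.0
[-3.73, 0, 1.73] 192.0
[-4.21, 0, 1.59] 200.0
```

Call:
{"op": "jog_arm", "data": {"targets": [[1.0, [-0.18, -0.1, 0.44], 0], [1.0, [-0.51, -0.1, 0.81], 0], [1.0, [-0.89, -0.1, 1.13], 0], [1.0, [-1.31, -0.1, 1.39], 0], [1.0, [-1.77, -0.1, 1.59], 0], [1.0, [-2.25, -0.1, 1.73], 0], [1.0, [-2.25, -0.1, 1.73], 0]]}}

```text
time_s: 6.1
ee_pos: [0.4833, -0.2122, 0.1136]
eef_rot: [-1.57, 0.0, 1.57]
force: [-3.7, 1.2, -6.4]
grip_width: 0.0156
```

```bash
echo "483.3 -212.2 -3.7 1.2">>pts.txt; python3 fit.py
python3 arc.py 517.7 -218.2 35.7 483.3 -211.5 168 9 10
```

```text
[ 517.59 -218.04   35.35] [-0.02  0.11 -0.17  0.14 -0.05] [ 10.8  31.   70.8 120.8 170.2]
[-0.48, 0, 0.13] 177.0
[-1.04, 0, 0.11] 186.0
[-1.59, 0, 0.01] 195.0
[-2.12, 0, -0.18] 204.0
[-2.61, 0, -0.45] 213.0
[-3.06, 0, -0.79] 222.0
[-3.44, 0, -1.19] 231.0
[-3.76, 0, -1.66] 240.0
[-4.00, 0, -2.16] 249.0
[-4.16, 0, -2.70] 258.0
```

Call:
{"op": "jog_arm", "data": {"targets": [[1.0, [-0.48, 0.04, 0.13], 0], [1.0, [-1.04, 0.04, 0.11], 0], [1.0, [-1.59, 0.04, 0.01], 0], [1.0, [-2.12, 0.04, -0.18], 0], [1.0, [-2.61, 0.04, -0.45], 0], [1.0, [-3.06, 0.04, -0.79], 0], [1.0, [-3.44, 0.04, -1.19], 0], [1.0, [-3.76, 0.04, -1.66], 0], [1.0, [-3.76, 0.04, -1.66], 0]]}}

```text
time_s: 7.0
ee_pos: [0.5011, -0.2494, 0.1136]
eef_rot: [-1.572, 0.0, 1.571]
force: [-0.2, 1.7, -4.7]
grip_width: 0.016
```

```bash
echo "501.1 -249.4 -.2 1.7">>pts.txt; python3 fit.py
python3 arc.py 517.7 -218.1 35.4 501.1 -249.4 241 9 10
```

```text
[ 517.6  -217.98   35.32] [-0.    0.11 -0.19  0.12 -0.02 -0.02] [  10.7   30.9   70.7  120.8  170.3 -117.9]
[-0.20, 0, -0.45] 250.0
[-0.34, 0, -0.98] 259.0
[-0.41, 0, -1.54] 268.0
[-0.38, 0, -2.09] 277.0
[-0.27, 0, -2.64] 286.0
[-0.08, 0, -3.16] 295.0
[0.20, 0, -3.64] 304.0
[0.54, 0, -4.07] 313.0
[0.95, 0, -4.45] 322.0
[1.41, 0, -4.76] 331.0
```

Call:
{"op": "jog_arm", "data": {"targets": [[1.0, [-0.2, 0, -0.45], 0], [1.0, [-0.34, 0, -0.98], 0], [1.0, [-0.41, 0, -1.54], 0], [1.0, [-0.38, 0, -2.09], 0], [1.0, [-0.27, 0, -2.64], 0], [1.0, [-0.08, 0, -3.16], 0], [1.0, [0.2, 0, -3.64], 0], [1.0, [0.54, 0, -4.07], 0], [1.0, [0.95, 0, -4.45], 0], [1.0, [0.95, 0, -4.45], 0]]}}

```text
time_s: 8.0
ee_pos: [0.5456, -0.2389, 0.1136]
eef_rot: [-1.572, 0.0, 1.572]
force: [0.6, -0.5, -4.3]
grip_width: 0.0159
```

```bash
echo "545.6 -238.9 .6 -.5">>pts.txt; python3 fit.py
python3 arc.py 517.6 -218.0 35.2 545.6 -238.9 323.3 9 9; echo;python3 arc.py 517.6 -218.0 35.2 542 -192.8 46 9 10
```

```text
[ 517.55 -217.91   35.28] [ 0.07  0.16 -0.2   0.08 -0.04  0.06 -0.14] [  10.5   30.8   70.6  120.8  170.4 -117.8  -36.8]
[0.45, 0, -0.32] 332.3
[0.96, 0, -0.53] 341.3
[1.50, 0, -0.67] 350.3
[2.05, 0, -0.72] 359.3
[2.60, 0, -0.68] 368.3
[3.14, 0, -0.56] 377.3
[3.65, 0, -0.36] 386.3
[4.12, 0, -0.07] 395.3
[4.55, 0, 0.28] 404.3

[0.36, 0, 0.42] 55.0
[0.64, 0, 0.90] 64.0
[0.85, 0, 1.41] 73.0
[0.97, 0, 1.95] 82.0
[1.00, 0, 2.50] 91.0
[0.95, 0, 3.05] 100.0
[0.81, 0, 3.59] 109.0
[0.59, 0, 4.09] 118.0
[0.29, 0, 4.56] 127.0
[-0.07, 0, 4.97] 136.0
```

Call:
{"op": "jog_arm", "data": {"targets": [[1.0, [0.45, 0, -0.32], 0], [1.0, [0.96, 0, -0.53], 0], [1.0, [1.5, 0, -0.67], 0], [1.0, [2.05, 0, -0.72], 0], [1.0, [2.6, 0, -0.68], 0], [1.0, [3.14, 0, -0.56], 0], [1.0, [3.65, 0, -0.36], 0], [1.0, [4.12, 0, -0.07], 0], [1.0, [4.55, 0, 0.28], 0], [1.0, [4.55, 0, 0.28], 0]]}}

```text
time_s: 9.0
ee_pos: [0.5417, -0.1932, 0.1137]
eef_rot: [-1.571, -0.001, 1.571]
force: [3.1, 2.5, -3.4]
grip_width: 0.0158
```

Call:
{"op": "jog_arm", "data": {"targets": [[1.0, [0.38, 0, 0.4], 0], [1.0, [0.68, 0, 0.87], 0], [1.0, [0.9, 0, 1.38], 0], [1.0, [1.03, 0, 1.92], 0], [1.0, [1.06, 0, 2.47], 0], [1.0, [1.01, 0, 3.02], 0], [1.0, [0.87, 0, 3.57], 0], [1.0, [0.65, 0, 4.08], 0], [1.0, [0.35, 0, 4.55], 0], [1.0, [0.35, 0, 4.55], 0]]}}

```text
time_s: 10.0
ee_pos: [0.4956, -0.1908, 0.1136]
eef_rot: [-1.57, -0.0, 1.57]
force: [-3.2, 4.3, 1.1]
grip_width: 0.0161
```

Run:
```python
from h import *
w=wsnap("w3.pkl");print(w["obs"]["ee_pos"],w["obs"]["force"])
im=w["img"][...,::-1]
cv2.imwrite("pics/w3.png",im)
```

```text
[ 0.49563128 -0.19082824  0.1135801 ] [-3.20575249  4.27659772  1.08455866]
```

View pics/w3.png

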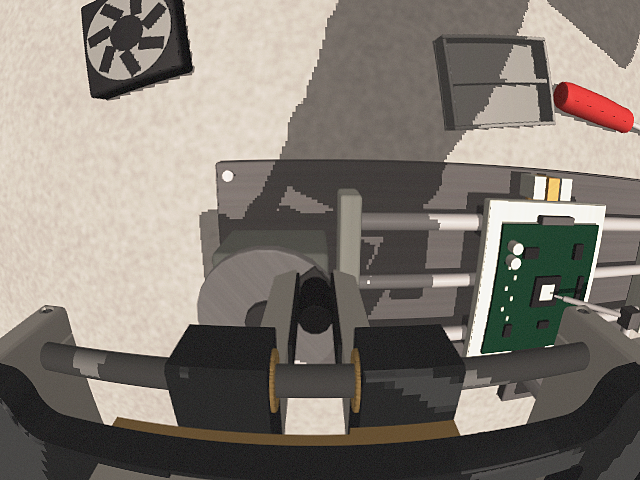

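Run:
```python
from h import *
im=pickle.load(open("w3.pkl","rb"))["img"][...,::-1]
f=lambda a:cv2.resize(a,None,fx=8,fy=8,interpolation=cv2.INTER_CUBIC)
cv2.imwrite("pics/w3c.png",np.vstack([f(im[268:310,520:600]),f(im[170:200,510:590])]))
```

```text
(no output)
```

View pics/w3c.png

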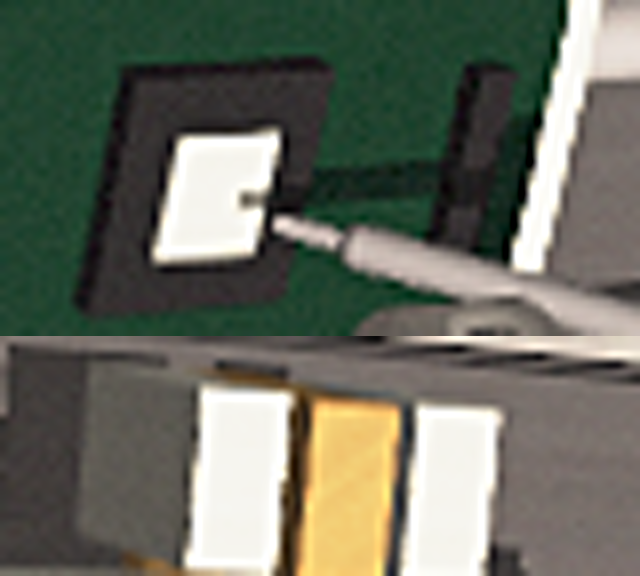

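```bash
python3 - <<'E'
from h import *
w=pickle.load(open("w3.pkl","rb"))
g=lambda x,y,x0,y0:(x0+(x+.5)/8-.5,y0+(y+.5)/8-.5)
for n,x,y,x0,y0,z in[("chip",217,196,520,268,.06),("tip",275,217,520,268,.066),("lL",197,470,510,128,.052),("lLr",287,470,510,128,.052),("tL",305,470,510,128,.052),("tR",395,470,510,128,.052),("lR",405,470,510,128,.052),("lRr",497,470,510,128,.052)]:
  print(n,wat(w,*g(x,y,x0,y0),z).round(4))
d=pickle.load(open("w1.pkl","rb"))
E
echo "541.7 -193.2 3.1 2.5
495.6 -190.8 -3.2 4.3">>pts.txt;python3 fit.py
```

```text
chip [ 0.5195 -0.0219  0.06  ]
tip [ 0.5192 -0.0191  0.066 ]
lL [ 0.444  -0.0423  0.052 ]
lLr [ 0.4435 -0.0324  0.052 ]
tL [ 0.4434 -0.0304  0.052 ]
tR [ 0.4429 -0.02    0.052 ]
lR [ 0.4428 -0.0188  0.052 ]
lRr [ 0.4422 -0.0076  0.052 ]
[ 517.47 -217.89   35.29] [ 0.13  0.2  -0.21  0.01 -0.14  0.03 -0.08 -0.17  0.24] [  10.5   30.7   70.5  120.7  170.4 -117.7  -36.8   45.4  128.9]
```

```bash
python3 arc.py 517.5 -217.9 35.3 495.6 -190.8 128.9 8 10
```

```text
[-0.30, 0, 0.39] 136.9
[-0.68, 0, 0.70] 144.9
[-1.10, 0, 0.95] 152.9
[-1.55, 0, 1.15] 160.9
[-2.03, 0, 1.27] 168.9
[-2.52, 0, 1.33] 176.9
[-3.01, 0, 1.33] 184.9
[-3.50, 0, 1.25] 192.9
[-3.97, 0, 1.11] 200.9
[-4.42, 0, 0.90] 208.9
```

Call:
{"op": "jog_arm", "data": {"targets": [[1.0, [-0.3, 0, 0.39], 0], [1.0, [-0.68, 0, 0.7], 0], [1.0, [-1.1, 0, 0.95], 0], [1.0, [-1.55, 0, 1.15], 0], [1.0, [-2.03, 0, 1.27], 0], [1.0, [-2.52, 0, 1.33], 0], [1.0, [-3.01, 0, 1.33], 0], [1.0, [-3.5, 0, 1.25], 0], [1.0, [-3.97, 0, 1.11], 0], [1.0, [-3.97, 0, 1.11], 0]]}}

```text
time_s: 11.05
ee_pos: [0.4854, -0.2311, 0.1135]
eef_rot: [-1.57, 0.001, 1.57]
force: [-5.0, -1.3, 2.4]
grip_width: 0.0157
```

```bash
python3 - <<'E'
from h import *
w=wsnap("w4.pkl");o=w["obs"];print(o["ee_pos"],o["force"])
p=o["ee_pos"][:2]*1e3-[517.5,-217.9];print(np.hypot(*p),np.degrees(np.arctan2(p[1],p[0]))%360)
# track silver square: bright blob near the chip
K=w["camera_matrix"];M=w["mount"];R=Ro.from_euler("xyz",o["eef_rot"]).as_matrix()
def wproj(P):
    q=M[:3,:3].T@(R.T@(np.array(P)-o["ee_pos"])-M[:3,3]);n=np.hypot(q[0],q[1]);t=np.arctan2(n,-q[2])
    return K[0,2]+K[0,0]*t*q[0]/n,K[1,2]-K[1,1]*t*q[1]/n
u,v=map(int,wproj([.519,-.022,.06]));print(u,v)
im=w["img"][...,::-1]
y0,x0=v-22,min(u-40,560);cv2.imwrite("pics/w4c.png",cv2.resize(im[y0:y0+45,x0:x0+80],None,fx=8,fy=8,interpolation=cv2.INTER_CUBIC));print(x0,y0)
E
python3 arc.py 517.5 -217.9 35.3 482.8 -227 200.9 -9 10
```

```text
[ 0.48538405 -0.23110679  0.11350637] [-5.0031942  -1.34111456  2.40398207]
34.725404088001405 202.35355154506126
582 300
542 278
[0.18, 0, -0.02] 191.9
[0.73, 0, 0.06] 182.9
[1.29, 0, 0.04] 173.9
[1.83, 0, -0.06] 164.9
[2.35, 0, -0.25] 155.9
[2.84, 0, -0.51] 146.9
[3.28, 0, -0.85] 137.9
[3.66, 0, -1.25] 128.9
[3.97, 0, -1.71] 119.9
[4.21, 0, -2.21] 110.9
```

View pics/w4c.png

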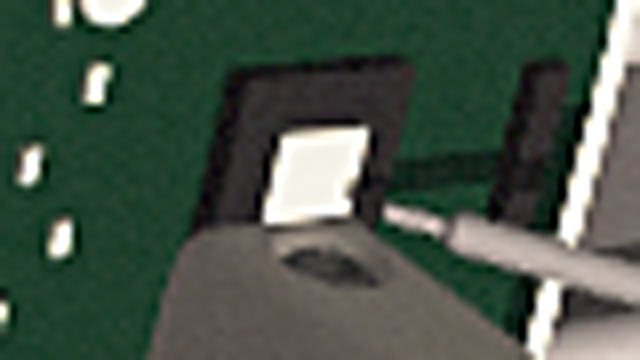

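```bash
python3 - <<'E'
from h import *
w=pickle.load(open("w4.pkl","rb"))
g=lambda x,y:(542+(x+.5)/8-.5,278+(y+.5)/8-.5)
for n,x,y,z in[("chip",315,184,.06),("tl",284,130,.06),("tr",370,126,.06),("tip",385,212,.066)]:
  print(n,wat(w,*g(x,y),z).round(4))
w=pickle.load(open("w3.pkl","rb"))
g=lambda x,y:(520+(x+.5)/8-.5,268+(y+.5)/8-.5)
for n,x,y,z in[("tl",180,135,.06),("tr",280,130,.06)]:print(n,wat(w,*g(x,y),z).round(4))
E
python3 arc.py 517.5 -217.9 35.3 485.4 -231.1 202.4 -9 10
```

```text
chip [ 0.519  -0.0239  0.06  ]
tl [ 0.5128 -0.0303  0.06  ]
tr [ 0.5132 -0.018   0.06  ]
tip [ 0.5198 -0.0186  0.066 ]
tl [ 0.5131 -0.0279  0.06  ]
tr [ 0.5132 -0.0159  0.06  ]
[0.50, 0, 0.22] 193.4
[1.05, 0, 0.31] 184.4
[1.60, 0, 0.31] 175.4
[2.15, 0, 0.22] 166.4
[2.68, 0, 0.05] 157.4
[3.17, 0, -0.20] 148.4
[3.62, 0, -0.53] 139.4
[4.01, 0, -0.92] 130.4
[4.33, 0, -1.37] 121.4
[4.58, 0, -1.86] 112.4
```

Call:
{"op": "jog_arm", "data": {"targets": [[1.0, [0.5, 0, 0.22], 0], [1.0, [1.05, 0, 0.31], 0], [1.0, [1.6, 0, 0.31], 0], [1.0, [2.15, 0, 0.22], 0], [1.0, [2.68, 0, 0.05], 0], [1.0, [3.17, 0, -0.2], 0], [1.0, [3.62, 0, -0.53], 0], [1.0, [4.01, 0, -0.92], 0], [1.0, [4.33, 0, -1.37], 0], [1.0, [4.33, 0, -1.37], 0]]}}

```text
time_s: 12.1
ee_pos: [0.4999, -0.1866, 0.1136]
eef_rot: [-1.571, 0.0, 1.571]
force: [1.7, -1.3, 0.6]
grip_width: 0.0156
```

```bash
python3 arc.py 517.5 -217.9 35.3 499.1 -187.8 121.4 -9 9; echo;python3 arc.py 517.5 -217.9 35.3 544.4 -195 40.4 -9 10
```

```text
[0.25, 0, -0.49] 112.4
[0.42, 0, -1.02] 103.4
[0.51, 0, -1.57] 94.4
[0.51, 0, -2.12] 85.4
[0.42, 0, -2.67] 76.4
[0.25, 0, -3.20] 67.4
[-0.00, 0, -3.69] 58.4
[-0.33, 0, -4.14] 49.4
[-0.72, 0, -4.53] 40.4

[-0.45, 0, -0.32] 31.4
[-0.94, 0, -0.57] 22.4
[-1.47, 0, -0.74] 13.4
[-2.02, 0, -0.83] 4.4
[-2.57, 0, -0.83] -4.6
[-3.12, 0, -0.74] -13.6
[-3.65, 0, -0.57] -22.6
[-4.14, 0, -0.32] -31.6
[-4.59, 0, 0.01] -40.6
[-4.98, 0, 0.40] -49.6
```

Call:
{"op": "jog_arm", "data": {"targets": [[1.0, [0.13, 0, -0.41], 0], [1.0, [0.3, 0, -0.94], 0], [1.0, [0.39, 0, -1.49], 0], [1.0, [0.39, 0, -2.04], 0], [1.0, [0.3, 0, -2.59], 0], [1.0, [0.13, 0, -3.12], 0], [1.0, [-0.12, 0, -3.61], 0], [1.0, [-0.45, 0, -4.06], 0], [1.0, [-0.84, 0, -4.45], 0], [1.0, [-0.84, 0, -4.45], 0]]}}

```text
time_s: 13.1
ee_pos: [0.5443, -0.1959, 0.1136]
eef_rot: [-1.572, 0.0, 1.571]
force: [3.3, 1.8, 1.2]
grip_width: 0.0158
```

Call:
{"op": "jog_arm", "data": {"targets": [[1.0, [-0.38, 0, -0.33], 0], [1.0, [-0.87, 0, -0.58], 0], [1.0, [-1.4, 0, -0.75], 0], [1.0, [-1.94, 0, -0.84], 0], [1.0, [-2.49, 0, -0.84], 0], [1.0, [-3.04, 0, -0.75], 0], [1.0, [-3.57, 0, -0.58], 0], [1.0, [-4.06, 0, -0.33], 0], [1.0, [-4.5, 0, 0.0], 0], [1.0, [-4.5, 0, 0.0], 0]]}}

```text
time_s: 14.1
ee_pos: [0.5432, -0.2412, 0.1136]
eef_rot: [-1.571, 0.001, 1.57]
force: [2.7, -1.7, -0.3]
grip_width: 0.0159
```

```bash
python3 arc.py 517.5 -217.9 35.3 544.3 -240.9 -40.6 -9 9
```

```text
[-0.39, 0, 0.39] -49.6
[-0.71, 0, 0.84] -58.6
[-0.96, 0, 1.33] -67.6
[-1.13, 0, 1.86] -76.6
[-1.22, 0, 2.41] -85.6
[-1.22, 0, 2.96] -94.6
[-1.13, 0, 3.51] -103.6
[-0.96, 0, 4.04] -112.6
[-0.71, 0, 4.53] -121.6
```

Call:
{"op": "jog_arm", "data": {"targets": [[1.0, [-0.36, 0, 0.28], 0], [1.0, [-0.68, 0, 0.73], 0], [1.0, [-0.93, 0, 1.22], 0], [1.0, [-1.1, 0, 1.75], 0], [1.0, [-1.19, 0, 2.3], 0], [1.0, [-1.19, 0, 2.85], 0], [1.0, [-1.19, 0, 2.85], 0]]}}

```text
time_s: 14.8
ee_pos: [0.5143, -0.2525, 0.1136]
eef_rot: [-1.57, 0.0, 1.571]
force: [0.9, -4.2, 1.3]
grip_width: 0.0158
```

Run:
```python
from h import *
w=wsnap("w5.pkl");o=w["obs"];print(o["ee_pos"],o["force"])
p=o["ee_pos"][:2]*1e3-[517.5,-217.9];print(np.hypot(*p),np.degrees(np.arctan2(p[1],p[0])))
K=w["camera_matrix"];M=w["mount"];R=Ro.from_euler("xyz",o["eef_rot"]).as_matrix()
q=M[:3,:3].T@(R.T@(np.array([.519,-.019,.06])-o["ee_pos"])-M[:3,3]);n=np.hypot(q[0],q[1]);t=np.arctan2(n,-q[2])
u,v=int(K[0,2]+K[0,0]*t*q[0]/n),int(K[1,2]-K[1,1]*t*q[1]/n)
y0,x0=v-30,min(u-40,560);print(u,v,x0,y0)
im=w["img"][...,::-1];cv2.imwrite("pics/w5c.png",cv2.resize(im[y0:y0+60,x0:x0+80],None,fx=8,fy=8,interpolation=cv2.INTER_CUBIC))
```

```text
[ 0.51433405 -0.25248249  0.11360883] [ 0.86633926 -4.19133714  1.25876274]
34.727110538902444 -95.23072236051716
610 264 560 234
```

View pics/w5c.png

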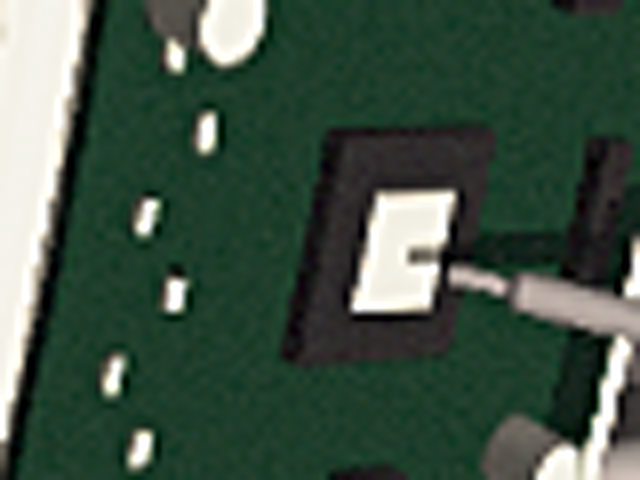

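```bash
python3 - <<'E'
from h import *
w=pickle.load(open("w5.pkl","rb"))
g=lambda x,y:(560+(x+.5)/8-.5,234+(y+.5)/8-.5)
for n,x,y,z in[("chip",403,252,.06),("tl",377,192,.06),("tr",457,191,.06),("bl",352,313,.06),("br",433,311,.06),("tip",449,270,.066)]:
  print(n,wat(w,*g(x,y),z).round(4))
E
python3 arc.py 517.5 -217.9 35.3 514.3 -252.5 -95.2 -10 9
```

```text
chip [ 0.5194 -0.0201  0.06  ]
tl [ 0.513  -0.0262  0.06  ]
tr [ 0.5133 -0.0135  0.06  ]
bl [ 0.5256 -0.026   0.06  ]
br [ 0.526  -0.0131  0.06  ]
tip [ 0.5193 -0.0188  0.066 ]
[0.05, 0, 0.61] -105.2
[0.27, 0, 1.18] -115.2
[0.58, 0, 1.71] -125.2
[0.97, 0, 2.18] -135.2
[1.45, 0, 2.58] -145.2
[1.98, 0, 2.88] -155.2
[2.56, 0, 3.09] -165.2
[3.16, 0, 3.20] -175.2
[3.78, 0, 3.20] -185.2
```

Call:
{"op": "jog_arm", "data": {"targets": [[1.0, [0.05, 0, 0.61], 0], [1.0, [0.27, 0, 1.18], 0], [1.0, [0.47, 0, 1.53], 0], [1.0, [0.47, 0, 1.53], 0], [1.0, [0.47, 0, 1.53], 0]]}}

```text
time_s: 15.35
ee_pos: [0.4993, -0.2474, 0.1136]
eef_rot: [-1.57, 0.0, 1.571]
force: [-1.6, -4.6, 1.5]
grip_width: 0.0154
```

Call:
{"op": "jog_arm", "data": {"targets": [[5, [0, 0, 0], 0], [5, [0, 0, 0], 0], [5, [0, 0, 0], 0], [5, [0, 0, 0], 0], [5, [0, -2, 0], 0], [5, [0, -5, 0], 0], [5, [0, -8, 0], 0], [5, [0, -11, 0], 0], [5, [0, -11, 0], 0], [5, [0, -11, 0], 0]]}}

```text
time_s: 16.35
ee_pos: [0.4999, -0.2474, 0.2234]
eef_rot: [-1.571, 0.0, 1.571]
force: [-0.7, 0.5, 0.4]
grip_width: 0.05
```

Run:
```python
from h import *
w=wsnap("w6.pkl");o=w["obs"];print(o["ee_pos"],o["force"])
K=w["camera_matrix"];M=w["mount"];R=Ro.from_euler("xyz",o["eef_rot"]).as_matrix()
def pr(P):
    q=M[:3,:3].T@(R.T@(np.array(P)-o["ee_pos"])-M[:3,3]);n=np.hypot(q[0],q[1]);t=np.arctan2(n,-q[2])
    return int(K[0,2]+K[0,0]*t*q[0]/n),int(K[1,2]-K[1,1]*t*q[1]/n)
im=w["img"][...,::-1];out=[]
for P,h in(([.519,-.019,.06],35),([.437,-.019,.05],30)):
    u,v=pr(P);x0=min(u-40,560);y0=max(v-h//2,0);print(u,v,x0,y0)
    out.append(cv2.resize(im[y0:y0+h,x0:x0+80],None,fx=8,fy=8,interpolation=cv2.INTER_CUBIC))
cv2.imwrite("pics/w6c.png",np.vstack(out))
```

```text
[ 0.49990031 -0.2474202   0.22344612] [-0.72047258  0.53847473  0.35579332]
536 242 496 225
539 162 499 147
```

View pics/w6c.png

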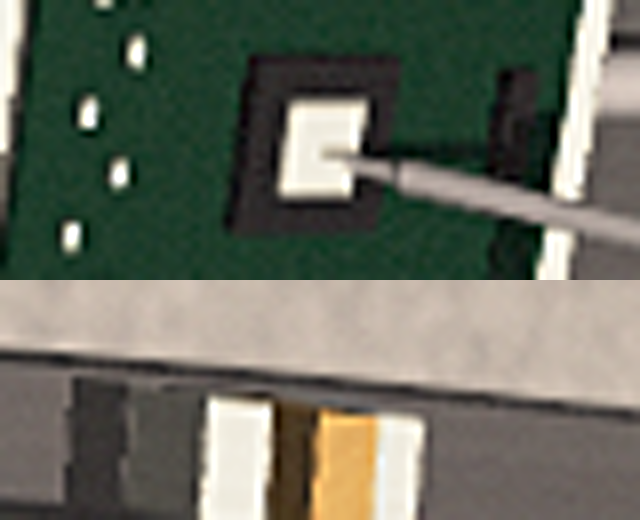

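Run:
```python
from h import *
w=pickle.load(open("w6.pkl","rb"))
g=lambda x,y:(496+(x+.5)/8-.5,225+(y+.5)/8-.5)
for n,x,y,z in[("tl",292,102,.06),("tr",369,100,.06),("bl",278,195,.06),("br",353,198,.06),("tip",348,159,.066),("tipsh",325,152,.066)]:
  print(n,wat(w,*g(x,y),z).round(4))
```

```text
tl [ 0.5131 -0.0256  0.06  ]
tr [ 0.5128 -0.0129  0.06  ]
bl [ 0.5255 -0.0256  0.06  ]
br [ 0.5261 -0.013   0.06  ]
tip [ 0.5189 -0.0192  0.066 ]
tipsh [ 0.518  -0.0232  0.066 ]
```

```bash
python3 -c "
from station import ctrl
print(ctrl.hand_in());print(ctrl.get_obs()['time_s'])"
```

```text
the job is handed in; nothing more can be done
None
the job is handed in; nothing more can be done
```

The chip is under the needle tip to within about 0.5 mm along the slide, and the job is handed in at about 16.5 s of the 67 s allowed. No verdict was reported.

- **Winding:** I held the handle with a light 5 N grip and wound about 1.5 turns counter-clockwise. That put the chip about 5.3 mm past the needle towards the handwheel. I then came back about 0.9 turn clockwise, let go and raised the arm clear.
- **Side load:** the sideways force I read at the end of each move never exceeded about 7 N, against the 15 N limit. It was not logged during the moves.
- **Final check, from the wrist camera after release:** the chip centre was at y ≈ -19.3 mm. The needle tip was at -18.6 to -19.2 mm across the close views, so the offset is about -0.1 to -0.7 mm. The brass tongue lies against the lug on the side away from the handwheel. The gripper was touching nothing.
- **Small disagreement:** the last 26° of winding should have moved the chip 0.9 mm, but the pictures showed about 0.5 mm. That is within the picture error of about 0.5 mm.
- **Not checked:** I took no final overview picture of the bystanders. The arm worked only around the handwheel and, as far as I could tell, nothing else was touched.

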